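# Set a sole on the sloping last and press its toe

## Task

Lay the brown sole, tread up and toe uphill, flat and lengthwise along the middle of the sloping chrome last, with its heel pushed gently against the sprung orange heel stop so that the stop gives a little but never reaches its hard end, and let go. Then press the pedal down to its stop for a moment so that the press pad bears on the toe, and let it come all the way back up, with the sole still in place. Leave the tin, the jar and the dauber where they are.

Things in the scene. Friction and masses are not known exactly. Their poses are not given: they have to be found in the camera images.
- sole: brown hard-moulded shoe sole, tread up. 170 mm long, 20 mm thick, about 0.24 kg; waist 44 mm wide, parallel sides from x -32 to +14 mm (grip across y); toe part 60 mm, heel part 54 mm wide with a black heel block up to 28 mm high (x -81 to -35). Origin: centre of the flat underside; x to the toe (ends at x +85 toe, -85 heel), z out of the tread
- toe (a point): point on the sole's flat underside, 70 mm from its origin towards the toe
- last: fixed narrow chrome bar on a post of the green jack, 136 x 36 x 14 mm, top face sloping 0.5 rad, its low (heel) end towards the robot. Origin: centre of the top face, 140 mm above the table; x up the slope to the toe end, y across, z square out of the face. Jack base 12 mm thick; jack turns with it
- heel_stop (a joint): sprung orange plate square to the slope, below the last's low end, 50 mm wide, up to about 25-35 mm above the face level. Value: m pushed in down the slope, 0 free, 0.012 hard end; 500 N/m. Its setting varies and is not measured: the free face stands 73 to 97 mm down the slope from the last's origin; feel for it with the heel, or look
- pedal (a joint): spring pedal, rad: 0 up, 0.40 at its stop; needs 5 to 15 N. Hinge along the last's y, 135 mm beyond the pad's middle (away from the robot), 33 mm above the table. It swings the press arm, which stands up beyond the last's toe end, down onto the toe of a sole; it springs back when let go
- pedal_pad (a point): middle of the top of the black pedal pad with red ribs (60 x 56 mm), beside the last, about 130 mm to the +y side of it; about 95 mm above the table when up, sinking about 50 mm
- press_pad: black rubber press pad, 30 mm across, on the end of the press arm; origin at the middle of its pressing face. With the pedal at its stop it presses on what lies on the last 50 mm up the slope from the last's origin, with about 2 N
- tin: yellow tin, 72 mm across, 50 mm high; a bystander, leave it alone. Origin in its underside
- jar: amber jar with a red cap, 56 mm across, 75 mm high; a bystander, leave it alone. Origin in its underside
- dauber: black dauber with a wooden handle, 140 mm long, lying down; a bystander, leave it alone. Origin in its underside

How it is judged:
By the outcome, as a careful person would: the job done as asked, in the order asked, and still so for the second after the job is handed in, with the robot touching nothing.
It also fails if it takes over 58 s, if anything falls off the work surface, if the arm or the gripper's body presses on something with over 40 N, if the wrist force passes 120 N, or if a joint passes its speed limit or range.

## Robot

A 6-joint arm with a two-finger parallel gripper is mounted at the origin on the work surface. World frame = base frame: x ahead of the robot, y to its left, z up, the work surface at z = 0. Lengths are in m, angles in rad, forces in N, time in s.
With the tool pointing down it reaches from about 0.3 to 0.95 m from the base axis. Payload 3.1 kg.
Tool frame: the origin (TCP) lies on the centre line of the jaws, within the pads' length; the fingertips stand r.tcp_to_tips ahead of it and the grasp point (between the pads) lies 5 mm behind it (r.tcp_to_tips is the distance from the TCP to the fingertips, in m); z points along the fingers, y is the line along which they close (so a half turn about z gives the same grasp; the last joint's range is limited). The gripper opens to 85 mm and grips with 20 to 120 N. Pads are 22 mm wide; open, the fingers measure 114 mm over their backs; the gripper's body (76 mm by 85 mm) begins 54 mm behind the grasp point. The pads swing forward as they close: fully open they stand 13 mm farther back than shut.
Start: joints at [1.086, 0.308, 1.634, -0, 1.2, -0.07], TCP at [0.252, 0.572, 0.245] pointing down, gripper open.
Joint ranges: [-3.06, 3.06], [-0.79, 1.96], [0.05, 2.63], [-1.19, 4.34], [0.05, 2.64], [-2.94, 2.94]. Speed limits (rad/s): [2.79, 2.79, 3.14, 3.14, 3.14, 3.14].

## Interface

Orientations are given as [roll, pitch, yaw] about the fixed x, y, z axes, in that order (R = Rz(yaw) Ry(pitch) Rx(roll)).
In Python, from cell import r, eyes, hand_in gives the robot as it stands.
- The arm moves only by the tool servo_tool, never from a script. Its argument "commands" is a list of rows, each a list of 5 numbers: the closure, from 0 (fully open) to 1 (shut), then the shift along the tool's x, y, z in units of 0.02 m (1.0 is 0.02 m), then the turn about the tool's z in units of 360 degrees (1.0 is 360 degrees). In form: [[grip, tx, ty, tz, yaw], ...]. A call has 1 to 20 rows; each row shifts and turns the commanded pose from where the row before left it, along the tool's axes as they then stand; what a row does not reach is not made up. A row lasts 1/12 s, in which the tool goes at most 41.7 mm and 7.16 degrees, less where a joint would pass 70% of its speed; a pose out of reach is approached as far as the arm can. A call with a number of a shift or a turn outside -1 to 1 is refused whole. A call with a gripper value outside its range is refused whole. The fingers move at their own pace and stop on an object; "force" is the grip in N (left out, the last holds). Time passes only in rows, so rows that do not move let the fingers close. It gives the time, the measured TCP pose, the force, the opening and the grip force at its end, in the units of the state.
- r.get_state(): the state, without advancing time (a new reading comes with each control period).
- eyes.snapshot(name): name is "scene" or "top" or "wrist"; returns the picture (420x560x3 uint8, red, green, blue); there is no depth.
- eyes.camera_model(name): a dict with "fx", "fy", "cx", "cy" (pixels), "cam_to_world" (4x4, takes a point from camera to world coordinates); the wrist camera has in their place "tool_from_camera" (4x4, takes a point from camera to tool coordinates, whose origin is the TCP and whose axes are the flange's). Camera axes: x right, y down, z forward; pixel columns grow to the right and rows downward; lengths in m; the calibration is good to about 2 mm. A picture is of the moment at which its call begins: read the wrist's pose just before it. camera_model takes no time and is no camera call.
- hand_in(): hands the job in; it is judged then, once.
The state is a dict: "time_s": time; "q": joint angles; "joint_velocities": joint speeds; "joint_torque": joint torques, N m; "eef_pos": TCP position; "eef_rot": TCP orientation; "wrist_force": force on the tool from outside, world axes, zero at the start; "torque": the same for the moment, N m; "finger_gap": finger opening in m; "grip_force": force on a finger pad.
Only numpy, scipy, OpenCV 4.12 (cv2) and the standard library are available. Lean on these libraries where they do the work, as an engineer would, in place of code of your own. Each camera call takes 0.05 s, during which the arm holds its last target. There are 200 camera calls.

## Working session

There is one attempt and no reset: what is moved stays moved. The work goes in short steps, Python scripts to look and compute and a tool call to move; the robot and the scene stay as the last step left them, time stands still between calls to the robot, and variables do not carry over. Pictures are saved under pics/ and viewed, at most 10 in all, crops included, and the job is handed in when it is done.

Besides the shell and the picture viewer there is one more tool, called after "Emit:" as name(argument=value, ...), one argument or row to a line, values as JSON. servo_tool: Moves the arm, as the interface text tells. Shifts and turns lie within -1 to 1; 1 stands for 0.02 m of shift or 360 degrees of turn. Its arguments: {"type":"object","properties":{"commands":{"type":"array"},"force":{"type":"number"}},"required":["commands"]}

```bash
ls; mkdir -p pics; python3 - <<'E'
from cell import r,eyes
import cv2,numpy as np
s=r.get_state();print(s,r.tcp_to_tips)
ims=[]
for n in ["scene","top"]:
    im=eyes.snapshot(n);cv2.imwrite(f"pics/{n}0.png",im[:,:,::-1]);
    m=eyes.camera_model(n);print(n,m)
print(eyes.camera_model("wrist"))
E
```

```text
pics
{'time_s': 0.0, 'q': array([ 1.08628919e+00,  3.08989897e-01,  1.63521933e+00, -1.86653961e-05,
        1.19969620e+00, -6.96899322e-02]), 'joint_velocities': array([-0.0010638 , -0.00057146,  0.00102729,  0.00106564,  0.00099458,
        0.00119716]), 'joint_torque': array([ 1.15234470e-04, -4.15268469e+01, -2.76657611e+01, -5.08652909e-05,
        1.01612791e-02, -5.42642454e-06]), 'eef_pos': array([0.25153768, 0.57126967, 0.24404084]), 'eef_rot': array([-3.13928429e+00, -1.43709121e-04,  2.72678207e+00]), 'wrist_force': array([-0.42687922,  0.96889818, -0.81057302]), 'torque': array([-0.02822603, -0.02554107, -0.01729172]), 'grip_force': 0.0, 'finger_gap': 0.08538177016254142} 0.014
scene {'fx': 435.3359807237887, 'fy': 435.3359807237887, 'cx': 274.378518318269, 'cy': 204.26531167230073, 'cam_to_world': array([[ 0.10778693,  0.76255903, -0.63787594,  1.32119379],
       [ 0.99413187, -0.08857989,  0.06209205, -0.08111918],
       [-0.00915413, -0.64082551, -0.76763199,  1.07791026],
       [ 0.        ,  0.        ,  0.        ,  1.        ]])}
top {'fx': 417.1660926375519, 'fy': 417.1660926375519, 'cx': 278.60942368295497, 'cy': 208.83873836002226, 'cam_to_world': array([[ 0.03459744, -0.97519956,  0.21860657,  0.34831133],
       [-0.99939823, -0.03430439,  0.00513708,  0.01983803],
       [ 0.00248949, -0.21865275, -0.97579956,  1.26102153],
       [ 0.        ,  0.        ,  0.        ,  1.        ]])}
{'fx': 312.4951330906666, 'fy': 312.4951330906666, 'cx': 278.6061110773505, 'cy': 211.8007637437152, 'tool_from_camera': array([[ 5.92942187e-04, -9.46158165e-01, -3.23704149e-01,
         8.29303287e-02],
       [ 9.99999606e-01,  7.74864326e-04, -4.33118499e-04,
         5.29099047e-04],
       [ 6.60625401e-04, -3.23703765e-01,  9.46158251e-01,
        -1.29014060e-01],
       [ 0.00000000e+00,  0.00000000e+00,  0.00000000e+00,
         1.00000000e+00]])}
```

View pics/scene0.png

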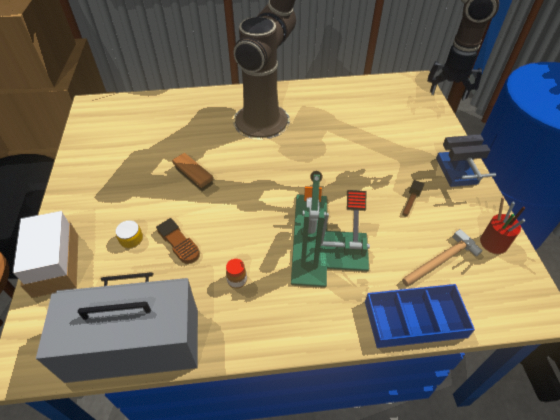

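View pics/top0.png

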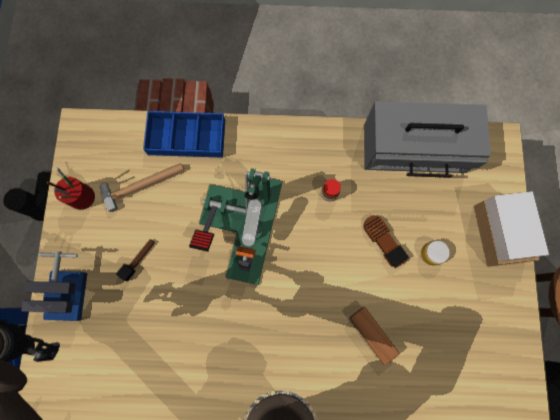

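The scene view shows the sole at about (180,241), with its toe towards the camera. The jack and last are at (312,225), the pedal pad at (357,200), the tin at (128,233), the jar at (236,272) and the dauber at (413,198). In the top view the sole is at (386,241), the last at (250,222), the orange stop at (246,254) and the pedal pad at (202,239). Next I'll enlarge crops of the sole and the last.

```bash
cat > h.py <<'E'
import numpy as np
def ray(m,u,v,T=None):
    T=m["cam_to_world"] if T is None else T
    d=T[:3,:3]@np.array([(u-m["cx"])/m["fx"],(v-m["cy"])/m["fy"],1.]); return T[:3,3],d/np.linalg.norm(d)
def plane(m,u,v,z,T=None):
    o,d=ray(m,u,v,T); return o+d*(z-o[2])/d[2]
def tri(*rays):
    A=0;b=0
    for o,d in rays:
        P=np.eye(3)-np.outer(d,d);A=A+P;b=b+P@o
    p=np.linalg.solve(A,b);return p,[np.linalg.norm((np.eye(3)-np.outer(d,d))@(p-o)) for o,d in rays]
def proj(m,p,T=None):
    T=m["cam_to_world"] if T is None else T
    c=T[:3,:3].T@(np.asarray(p)-T[:3,3]);return np.array([m["fx"]*c[0]/c[2]+m["cx"],m["fy"]*c[1]/c[2]+m["cy"]])
E
python3 - <<'E'
import cv2,numpy as np
t=cv2.imread("pics/top0.png");s=cv2.imread("pics/scene0.png")
f=lambda a,u,v,w,h,k:cv2.resize(a[v:v+h,u:u+w],None,fx=k,fy=k,interpolation=cv2.INTER_CUBIC)
# top crops 4x: sole (355,205,70,75), jack (185,160,110,130)
A=f(t,355,205,65,70,4);B=f(t,185,160,110,130,4);C=f(s,285,165,95,130,4)
W=np.zeros((520,260+440,3),np.uint8);W[:280,:260]=A;W[:520,260:]=B
cv2.imwrite("pics/c1.png",W)
D=f(s,150,210,60,60,4);W=np.zeros((520,620,3),np.uint8);W[:240,:240]=D;W[:520,240:]=C
cv2.imwrite("pics/c2.png",W)
E
```

```text
(no output)
```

View pics/c1.png

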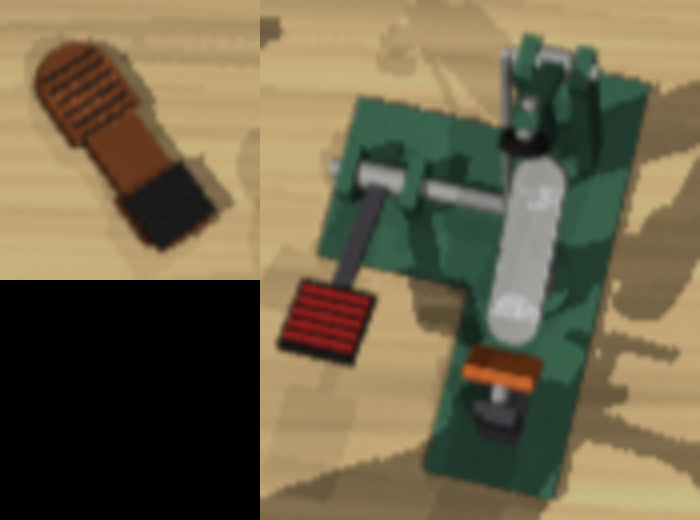

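View pics/c2.png

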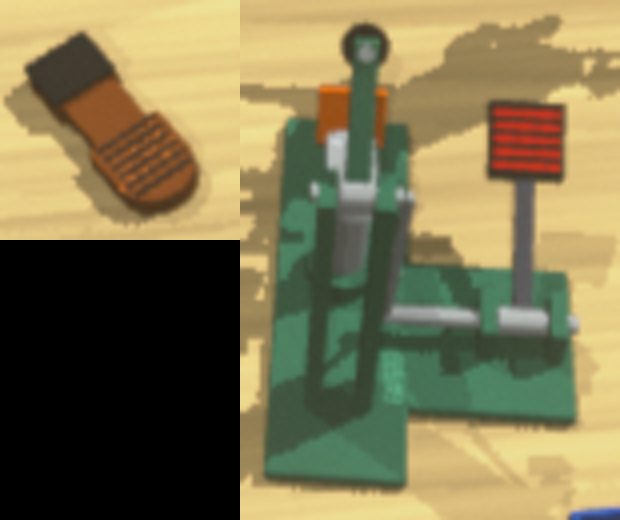

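The crops show the sole axis running from the heel end at crop (188,231) to the toe near (60,55). The last spans (542,158) to (513,342), the press pad is at (525,143), and the red pedal pad is at (328,322), with its far edge at (303,283)–(375,297).

```bash
python3 - <<'E'
import cv2,numpy as np
from cell import eyes,r
from h import *
mt=eyes.camera_model("top");ms=eyes.camera_model("scene")
t=cv2.imread("pics/top0.png");s=cv2.imread("pics/scene0.png")
np.set_printoptions(precision=4,suppress=True)
T=lambda u,v:(185+(u-260)/4-.4,160+v/4-.4); S=lambda u,v:(285+(u-240)/4-.4,165+v/4-.4)
# jack base edges
for a,b in [((648,85),(555,495)),((470,285),(425,468)),((555,495),(425,468)),((362,97),(648,85))]:
    p=plane(mt,*T(*a),.012);q=plane(mt,*T(*b),.012);d=p-q;print("edge",p,q,np.degrees(np.arctan2(d[1],d[0])))
u=plane(mt,*T(542,158),.1726);l=plane(mt,*T(513,342),.1074);print("last",u,l,(u+l)/2,np.linalg.norm(u-l),np.degrees(np.arctan2(*(u-l)[1::-1])))
print("presspad",tri(ray(mt,*T(525,140)),ray(ms,*S(365,47))))
print("stop top", tri(ray(mt,*T(498,380)),ray(ms,*S(353,88))))
# red pedal pad
def red(im):
    h=cv2.cvtColor(im,cv2.COLOR_BGR2HSV);return (((h[...,0]<6)|(h[...,0]>174))&(h[...,1]>150)&(h[...,2]>90)).astype(np.uint8)
def cen(m,x,y,w,h):
    q=np.zeros_like(m);q[y:y+h,x:x+w]=m[y:y+h,x:x+w];v,uu=np.nonzero(q);return uu.mean(),v.mean(),len(uu)
a=cen(red(t),185,225,35,30);b=cen(red(s),340,185,35,35);print(a,b,"pedal",tri(ray(mt,*a[:2]),ray(ms,*b[:2])))
# sole
for nm,im,m,(x,y,w,h) in [("top",t,mt,(355,205,65,70)),("scene",s,ms,(150,210,60,60))]:
    hs=cv2.cvtColor(im,cv2.COLOR_BGR2HSV)[y:y+h,x:x+w];br=(hs[...,0]<13)&(hs[...,1]>140)&(hs[...,2]<200)&(hs[...,2]>60);bl=(hs[...,2]<62)
    mk=(br|bl).astype(np.uint8);mk=cv2.morphologyEx(mk,cv2.MORPH_OPEN,np.ones((3,3)))
    cs,_=cv2.findContours(mk,0,1);c=max(cs,key=cv2.contourArea)
    P=np.array([plane(m,p[0][0]+x,p[0][1]+y,.02)[:2] for p in c],np.float32)
    rc=cv2.minAreaRect(P);print(nm,rc)
    v,uu=np.nonzero(bl&(mk>0));print(" heel",plane(m,uu.mean()+x,v.mean()+y,.028))
    v,uu=np.nonzero(br&(mk>0));print(" brown",plane(m,uu.mean()+x,v.mean()+y,.02))
    cv2.imwrite(f"pics/m_{nm}.png",mk*255)
E
```

```text
edge [0.7178 0.0202 0.012 ] [0.4009 0.0783 0.012 ] -10.400120777275186
edge [0.5554 0.1498 0.012 ] [0.4172 0.1754 0.012 ] -10.476983001377157
edge [0.4009 0.0783 0.012 ] [0.4172 0.1754 0.012 ] -99.55420180525229
edge [0.7002 0.242  0.012 ] [0.7178 0.0202 0.012 ] 94.52419634491335
last [0.6167 0.0896 0.1726] [0.5005 0.1078 0.1074] [0.5586 0.0987 0.14  ] 0.13447223806210465 -8.871480430181856
presspad (array([0.5964, 0.0926, 0.2986]), [np.float64(0.00037910655160135095), np.float64(0.00037910655160131176)])
stop top (array([0.4723, 0.1161, 0.122 ]), [np.float64(0.0005002964082787064), np.float64(0.0005002964082786934)])
(np.float64(201.115), np.float64(239.03), 200) (np.float64(356.2291666666667), np.float64(199.39583333333334), 192) pedal (array([0.5146, 0.2409, 0.096 ]), [np.float64(1.3902481390207707e-05), np.float64(1.390248139021836e-05)])
top ((0.5411520004272461, -0.2948291599750519), (0.16476404666900635, 0.06061987578868866), 34.72056579589844)
 heel [ 0.4985 -0.3233  0.028 ]
 brown [ 0.56   -0.2818  0.02  ]Traceback (most recent call last):
  File "<stdin>", line 24, in <module>
ValueError: max() iterable argument is empty
```

Emit:
servo_tool(
  commands=[
    [0, -0.795, -0.969, 0, 0],
    [0, -0.795, -0.969, 0, 0],
    [0, -0.795, -0.969, 0, 0],
    [0, -0.795, -0.969, 0, 0],
    [0, -0.795, -0.969, 0, 0],
    [0, -0.795, -0.969, 0, 0],
    [0, -0.795, -0.969, 0, 0],
    [0, -0.795, -0.969, 0, 0],
    [0, -0.795, -0.969, 0, 0],
    [0, -0.795, -0.969, 0, 0],
    [0, -0.795, -0.969, 0, 0],
    [0, -0.795, -0.969, 0, 0],
    [0, -0.795, -0.969, 0, 0],
    [0, -0.795, -0.969, 0, 0],
    [0, -0.795, -0.969, 0, 0],
    [0, -0.795, -0.969, 0, 0],
    [0, -0.795, -0.969, 0, 0],
    [0, -0.795, -0.969, 0, 0],
    [0, -0.795, -0.969, 0, 0],
    [0, -0.795, -0.969, 0, 0],
  ],
)

```text
time_s: 1.77
eef_pos: [0.3865, 0.0878, 0.245]
eef_rot: [-3.141, -0.0, 2.727]
wrist_force: [0.4, 0.3, 0.1]
finger_gap: 0.0855
grip_force: 0.0
```

Emit:
servo_tool(
  commands=[
    [0, -0.795, -0.969, 0, 0],
    [0, -0.795, -0.969, 0, 0],
    [0, -0.795, -0.969, 0, 0],
    [0, -0.795, -0.969, 0, 0],
    [0, -0.795, -0.969, 0, 0],
    [0, -0.795, -0.969, 0, 0],
    [0, -0.795, -0.969, 0, 0],
    [0, -0.795, -0.969, 0, 0],
    [0, -0.795, -0.969, 0, 0],
    [0, -0.795, -0.969, 0, 0],
    [0, -0.795, -0.969, 0, 0],
    [0, -0.795, -0.969, 0, 0],
    [0, -0.795, -0.969, 0, 0],
    [0, -0.795, -0.969, 0, 0],
    [0, -0.795, -0.969, 0, 0],
    [0, -0.795, -0.969, 0, 0],
    [0, -0.795, -0.969, 0, 0],
  ],
)

```text
time_s: 3.18
eef_pos: [0.5011, -0.3223, 0.2445]
eef_rot: [3.141, -0.001, 2.727]
wrist_force: [0.5, 0.2, 0.7]
finger_gap: 0.0855
grip_force: 0.0
```

Emit:
servo_tool(
  commands=[
    [0, 0, 0, 0, -0.018],
    [0, 0, 0, 0, -0.018],
    [0, 0, 0, 0, -0.018],
    [0, 0, 0, 0, -0.018],
    [0, 0, 0, 0, -0.018],
    [0, 0, 0, 0, -0.018],
    [0, 0, 0, 0, -0.018],
    [0, 0, 0, 0, -0.018],
    [0, 0, 0, 0, -0.018],
    [0, 0, 0, 0, 0],
  ],
)

```text
time_s: 4.02
eef_pos: [0.501, -0.3211, 0.2446]
eef_rot: [3.14, -0.0, -2.537]
wrist_force: [0.6, -0.1, -0.2]
finger_gap: 0.0855
grip_force: 0.0
```

```bash
python3 - <<'E'
from cell import r,eyes
import cv2,numpy as np
s=r.get_state();print(s["time_s"],s["q"],s["eef_pos"],s["eef_rot"],s["wrist_force"])
cv2.imwrite("pics/w1.png",eyes.snapshot("wrist")[:,:,::-1])
E
```

```text
4.0167 [-6.43116052e-01  2.52412344e-01  1.70647906e+00 -3.30217740e-05
  1.18397394e+00 -2.81883562e+00] [ 0.50096504 -0.32107474  0.24461402] [ 3.14039538e+00 -4.32662283e-04 -2.53665667e+00] [ 0.57684806 -0.08469116 -0.15502857]
```

View pics/w1.png

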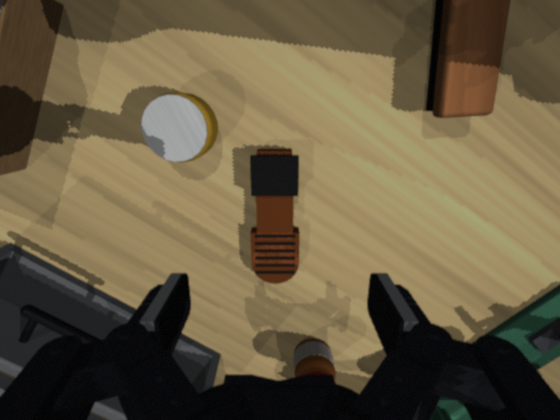

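The wrist view shows the sole upright in the picture. The black heel block spans (251–298, 155–195), the heel end is at (274,149) and the toe tip at (275,283). The tin at (178,128) is well clear.

```bash
python3 - <<'E'
from cell import r,eyes
from h import *
from scipy.spatial.transform import Rotation as R
np.set_printoptions(precision=4,suppress=True)
m=eyes.camera_model("wrist");p=np.array([0.50096,-0.32107,.24461]);rot=R.from_euler("xyz",[3.1404,-.0004,-2.53666]).as_matrix()
W=np.eye(4);W[:3,:3]=rot;W[:3,3]=p;T=W@m["tool_from_camera"]
Q={k:plane(m,u,v,z,T) for k,u,v,z in [("heelblockL",251,175,.028),("heelblockR",298.5,175,.028),("hbfront",274.5,195.5,.028),("hbback",274.5,155,.028),("heelend",274.5,149,.015),("toe",275,283,.018),("waistL",257,212,.02),("waistR",294,212,.02)]}
for k,v in Q.items(): print(k,v,"tool",rot.T@(v-p))
E
```

```text
heelblockL [ 0.5116 -0.3514  0.028 ] tool [ 0.0084 -0.0313  0.2166]
heelblockR [ 0.4813 -0.3076  0.028 ] tool [0.0084 0.022  0.2166]
hbfront [ 0.5163 -0.3162  0.028 ] tool [-0.0155 -0.005   0.2166]
hbback [ 0.4782 -0.3424  0.028 ] tool [ 0.0308 -0.0048  0.2166]
heelend [ 0.4743 -0.3453  0.015 ] tool [ 0.0356 -0.005   0.2296]
toe [ 0.616  -0.2472  0.018 ] tool [-0.1367 -0.0049  0.2265]
waistL [ 0.547  -0.3206  0.02  ] tool [-0.0382 -0.0261  0.2246]
waistR [ 0.5219 -0.2843  0.02  ] tool [-0.0382  0.0181  0.2246]
```

Emit:
servo_tool(
  commands=[
    [0, 0.075, -0.24, 0, 0],
    [0, 0, 0, 1, 0],
    [0, 0, 0, 1, 0],
    [0, 0, 0, 1, 0],
    [0, 0, 0, 1, 0],
    [0, 0, 0, 1, 0],
    [0, 0, 0, 1, 0],
    [0, 0, 0, 1, 0],
    [0, 0, 0, 1, 0],
    [0, 0, 0, 1, 0],
    [0, 0, 0, 1, 0],
    [0, 0, 0, 0.8, 0],
    [0, 0, 0, 0.45, 0],
    [0, 0, 0, 0, 0],
    [0, 0, 0, 0, 0],
  ],
)

```text
time_s: 5.32
eef_pos: [0.5028, -0.3262, 0.02]
eef_rot: [3.141, -0.0, -2.539]
wrist_force: [0.4, 0.7, 0.5]
finger_gap: 0.0855
grip_force: 0.0
```

Emit:
servo_tool(
  commands=[
    [1, 0, 0, 0, 0],
    [1, 0, 0, 0, 0],
    [1, 0, 0, 0, 0],
    [1, 0, 0, 0, 0],
    [1, 0, 0, 0, 0],
    [1, 0, 0, 0, 0],
    [1, 0, 0, 0, 0],
    [1, 0, 0, 0, 0],
    [1, 0, 0, 0, 0],
    [1, 0, 0, 0, 0],
  ],
  force=70,
)

```text
time_s: 6.15
eef_pos: [0.5041, -0.3271, 0.0222]
eef_rot: [-3.139, 0.001, -2.538]
wrist_force: [-0.7, -1.1, 6.5]
finger_gap: 0.0521
grip_force: 76.6
```

Emit:
servo_tool(
  commands=[
    [1, 0, 0, -0.5, 0],
    [1, 0, 0, -1, 0],
    [1, 0, 0, -1, 0],
    [1, 0, 0, -1, 0],
    [1, 0, 0, -1, 0],
    [1, 0, 0, -1, 0],
    [1, 0, 0, -1, 0],
    [1, 0, 0, -1, 0],
    [1, 0, 0, -1, 0],
    [1, 0, 0, -1, 0.018],
    [1, 0, 0, -1, 0.018],
    [1, 0, 0, -1, 0.018],
    [1, 0, 0, -0.5, 0.018],
    [1, 0, 0, 0, 0.018],
    [1, 0, 0, 0, 0.018],
    [1, 0, 0, 0, 0.0165],
    [1, 0, 0, 0, 0],
  ],
)

```text
time_s: 7.57
eef_pos: [0.5019, -0.3255, 0.2598]
eef_rot: [3.141, -0.002, 2.961]
wrist_force: [-0.3, 0.0, -2.9]
finger_gap: 0.0521
grip_force: 75.7
```

```bash
python3 - <<'E'
from cell import r,eyes
import cv2
from h import *
np.set_printoptions(precision=4,suppress=True)
s=r.get_state();print(s["time_s"],s["eef_pos"],s["eef_rot"],s["wrist_force"],s["torque"],s["grip_force"],s["finger_gap"])
mt=eyes.camera_model("top");ms=eyes.camera_model("scene")
T=lambda u,v:(185+(u-260)/4-.4,160+v/4-.4); S=lambda u,v:(285+(u-240)/4-.4,165+v/4-.4)
for a,b in [((558,57),(360,192)),((555,57),(360,185)),((592,62),(317,188)),((505,57),(404,196)),((525,128),(364,68)),((526,158),(364,26)),((528,103),(366,45))]: print(tri(ray(mt,*T(*a)),ray(ms,*S(*b))))
a=eyes.snapshot("top");b=eyes.snapshot("scene")
cv2.imwrite("pics/l.png",np.hstack([cv2.resize(b[120:300,80:260],None,fx=2.2,fy=2.2),cv2.resize(a[140:320,300:480],None,fx=2.2,fy=2.2)])[:,:,::-1])
E
```

```text
7.5667 [ 0.5019 -0.3255  0.2598] [ 3.1408 -0.0018  2.9607] [-0.3312  0.0427 -2.9432] [0.0369 0.1343 0.0394] 75.70814788341522 0.052084639684772706
(array([0.6659, 0.0797, 0.2439]), [np.float64(0.0017597393640417002), np.float64(0.0017597393640417052)])
(array([0.6643, 0.0806, 0.2486]), [np.float64(0.0009412734367025432), np.float64(0.0009412734367024757)])
(array([0.6622, 0.0557, 0.2468]), [np.float64(0.0003991317859091469), np.float64(0.00039913178590909653)])
(array([0.6665, 0.1109, 0.2365]), [np.float64(0.0014854546640033707), np.float64(0.0014854546640034063)])
(array([0.6059, 0.0923, 0.2899]), [np.float64(0.0009628151641213377), np.float64(0.0009628151641213646)])
(array([0.5841, 0.0923, 0.3045]), [np.float64(0.0017014049089133147), np.float64(0.0017014049089132991)])
(array([0.6135, 0.0897, 0.3187]), [np.float64(0.0003427533895969716), np.float64(0.0003427533895969534)])
```

View pics/l.png

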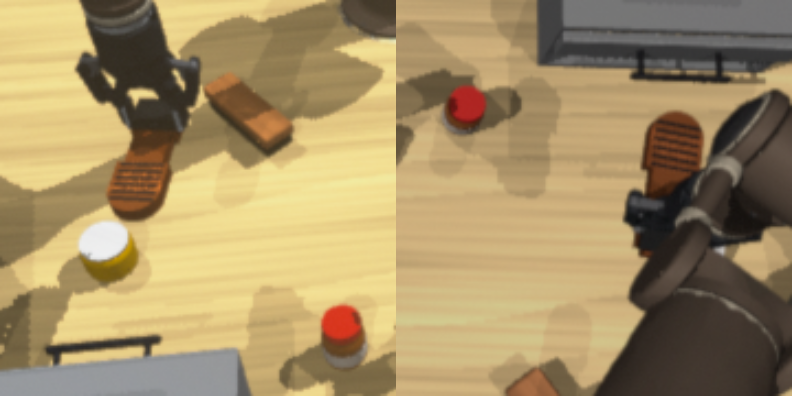

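The sole hangs level in the grip, toe ahead, and the jar and tin are clear. Now I'll carry it behind the last.

Emit:
servo_tool(
  commands=[
    [1, 0.252, 0.973, 0.073, 0],
    [1, 0.252, 0.973, 0.073, 0],
    [1, 0.252, 0.973, 0.073, 0],
    [1, 0.252, 0.973, 0.073, 0],
    [1, 0.252, 0.973, 0.073, 0],
    [1, 0.252, 0.973, 0.073, 0],
    [1, 0.252, 0.973, 0.073, 0],
    [1, 0.252, 0.973, 0.073, 0],
    [1, 0.252, 0.973, 0.073, 0],
    [1, 0.252, 0.973, 0.073, 0],
    [1, 0.252, 0.973, 0.073, 0],
    [1, 0.252, 0.973, 0.073, 0],
    [1, 0.252, 0.973, 0.073, 0],
    [1, 0.252, 0.973, 0.073, 0],
    [1, 0.252, 0.973, 0.073, 0],
    [1, 0.252, 0.973, 0.073, 0],
    [1, 0.252, 0.973, 0.073, 0],
    [1, 0.252, 0.973, 0.073, 0],
    [1, 0.252, 0.973, 0.073, 0],
    [1, 0.252, 0.973, 0.073, 0],
  ],
)

```text
time_s: 9.33
eef_pos: [0.4724, 0.0758, 0.2309]
eef_rot: [3.142, -0.001, 2.965]
wrist_force: [0.1, -0.4, -2.3]
finger_gap: 0.0525
grip_force: 75.7
```

Emit:
servo_tool(
  commands=[
    [1, 0.252, 0.973, 0.073, 0],
    [1, 0.252, 0.973, 0.073, 0],
    [1, 0, 0, 0, 0],
    [1, 0, 0, 0, 0],
    [1, 0, 0, 0, 0],
  ],
)

```text
time_s: 9.75
eef_pos: [0.4698, 0.1146, 0.2281]
eef_rot: [-3.141, -0.0, 2.964]
wrist_force: [0.7, 0.0, -2.9]
finger_gap: 0.0527
grip_force: 75.7
```

```bash
python3 - <<'E'
from cell import r,eyes
import cv2
from h import *
np.set_printoptions(precision=4,suppress=True)
s=r.get_state();print(s["time_s"],s["eef_pos"],s["eef_rot"],s["wrist_force"],s["torque"])
b=eyes.snapshot("scene");a=eyes.snapshot("top")
cv2.imwrite("pics/m.png",np.hstack([cv2.resize(b[100:300,250:400],None,fx=2.6,fy=2.6),cv2.resize(a[130:330,185:335],None,fx=2.6,fy=2.6)])[:,:,::-1])
E
```

```text
9.75 [0.4698 0.1146 0.2281] [-3.1409 -0.0002  2.964 ] [ 0.7121  0.0082 -2.9196] [0.0284 0.0716 0.0206]
```

View pics/m.png

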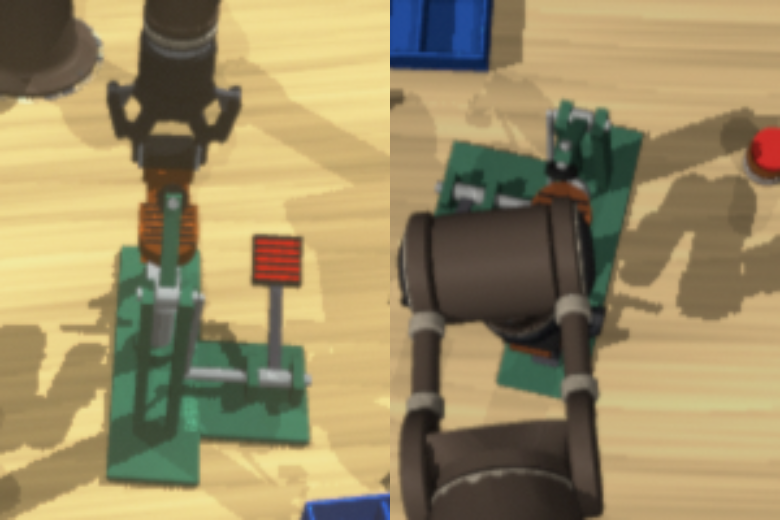

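The sole lies in line with the last and under the press arm, and nothing is touching. Now I'll move forward and come down.

Emit:
servo_tool(
  commands=[
    [1, -0.6, 0.01, 0, 0],
    [1, -0.6, 0.01, 0, 0],
    [1, -0.6, 0.01, 0, 0],
    [1, -0.6, 0.01, 0, 0],
    [1, 0, 0, 0.7, 0],
    [1, 0, 0, 0.7, 0],
    [1, 0, 0, 0, 0],
    [1, 0, 0, 0, 0],
  ],
  force=40,
)

```text
time_s: 10.52
eef_pos: [0.5177, 0.1067, 0.1992]
eef_rot: [-3.141, -0.002, 2.962]
wrist_force: [0.7, 0.2, -2.7]
finger_gap: 0.0521
grip_force: 75.5
```

Emit:
servo_tool(
  commands=[
    [1, 0, 0, 0.3, 0],
    [1, 0, 0, 0.3, 0],
    [1, 0, 0, 0.3, 0],
    [1, 0, 0, 0.3, 0],
    [1, 0, 0, 0, 0],
  ],
)

```text
time_s: 10.93
eef_pos: [0.5165, 0.1081, 0.1766]
eef_rot: [3.14, -0.002, 2.963]
wrist_force: [-8.8, 2.0, 5.1]
finger_gap: 0.0526
grip_force: 77.4
```

Emit:
servo_tool(
  commands=[
    [1, 0, 0, 0.2, 0],
    [1, 0, 0, 0.2, 0],
    [1, 0, 0, 0.2, 0],
    [1, 0, 0, 0.2, 0],
    [1, 0, 0, 0, 0],
  ],
  force=30,
)

```text
time_s: 11.35
eef_pos: [0.5169, 0.1079, 0.1609]
eef_rot: [3.141, -0.001, 2.963]
wrist_force: [-7.6, 1.4, 5.1]
finger_gap: 0.0526
grip_force: 78.3
```

Emit:
servo_tool(
  commands=[
    [1, 0, 0, 0.2, 0],
    [1, 0, 0, 0.2, 0],
    [1, 0, 0, 0.2, 0],
    [1, 0, 0, 0, 0],
    [1, 0, 0, 0, 0],
  ],
)

```text
time_s: 11.77
eef_pos: [0.5181, 0.1078, 0.1496]
eef_rot: [3.14, 0.002, 2.963]
wrist_force: [-6.2, 1.8, 3.6]
finger_gap: 0.0527
grip_force: 78.7
```

```bash
python3 - <<'E'
from cell import r,eyes
import cv2
from h import *
np.set_printoptions(precision=4,suppress=True)
s=r.get_state();print(s["time_s"],s["eef_pos"],s["eef_rot"],s["wrist_force"],s["torque"],s["grip_force"])
b=eyes.snapshot("scene");a=eyes.snapshot("wrist")
cv2.imwrite("pics/n.png",np.hstack([cv2.resize(b[120:280,260:380],None,fx=3,fy=3),cv2.resize(a,None,fx=.77,fy=1.143)[:480]])[:,:,::-1])
E
```

```text
11.7667 [0.5181 0.1078 0.1496] [3.1403 0.0016 2.963 ] [-6.1767  1.7811  3.581 ] [0.0467 0.2515 0.0467] 78.72983604669571
```

View pics/n.png

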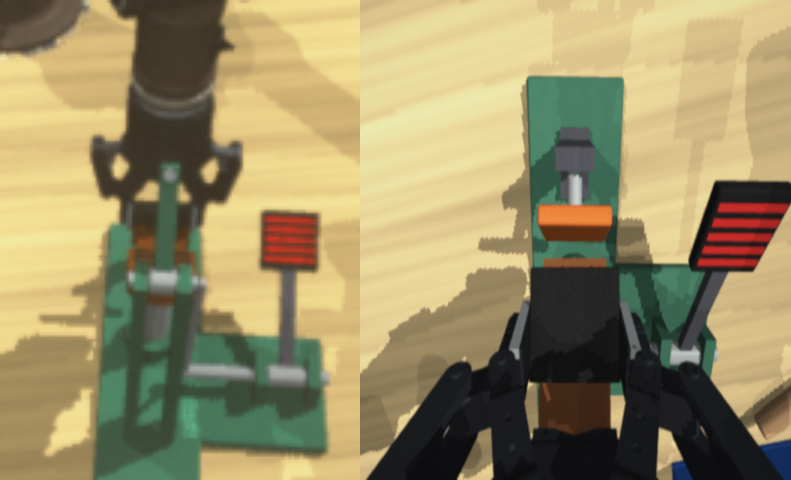

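The wrist view shows the heel (rows 265 to 380) centred on the stop: heel centre at column 574, stop centre at 575. There is still a gap to the stop, whose near edge is at row 240. I'll come down further.

Emit:
servo_tool(
  commands=[
    [1, 0, 0, 0.15, 0],
    [1, 0, 0, 0, 0],
    [1, 0, 0, 0, 0],
  ],
)

```text
time_s: 12.12
eef_pos: [0.5185, 0.1075, 0.1469]
eef_rot: [3.141, 0.003, 2.963]
wrist_force: [-6.3, 0.7, 4.8]
finger_gap: 0.0523
grip_force: 79.1
```

Emit:
servo_tool(
  commands=[
    [1, 0, 0, 0.15, 0],
    [1, 0, 0, 0, 0],
    [1, 0, 0, 0, 0],
  ],
)

```text
time_s: 12.37
eef_pos: [0.5189, 0.1075, 0.144]
eef_rot: [3.14, 0.003, 2.963]
wrist_force: [-5.0, -0.3, 4.9]
finger_gap: 0.0526
grip_force: 79.3
```

Emit:
servo_tool(
  commands=[
    [1, 0, 0, 0.15, 0],
    [1, 0, 0, 0, 0],
    [1, 0, 0, 0, 0],
  ],
)

```text
time_s: 12.62
eef_pos: [0.5192, 0.1075, 0.1425]
eef_rot: [3.14, 0.004, 2.962]
wrist_force: [-7.3, 0.3, 12.0]
finger_gap: 0.0525
grip_force: 80.2
```

Emit:
servo_tool(
  commands=[
    [1, 0, 0, 0.12, 0],
    [1, 0, 0, 0, 0],
    [1, 0, 0, 0, 0],
  ],
)

```text
time_s: 12.87
eef_pos: [0.5192, 0.1075, 0.1424]
eef_rot: [3.141, 0.003, 2.962]
wrist_force: [-13.7, -0.9, 25.0]
finger_gap: 0.0522
grip_force: 81.7
```

The sole is flat on the last (the force rises steeply at z = 0.1425). I'll unload it, then slide it down the slope to feel for the stop.

Emit:
servo_tool(
  commands=[
    [1, 0, 0, -0.15, 0],
    [1, 0, 0, 0, 0],
    [1, 0.088, 0, 0.048, 0],
    [1, 0.088, 0, 0.048, 0],
    [1, 0, 0, 0, 0],
  ],
)

```text
time_s: 13.28
eef_pos: [0.5191, 0.1076, 0.1425]
eef_rot: [3.14, 0.012, 2.963]
wrist_force: [-2.2, -1.6, 12.5]
finger_gap: 0.0524
grip_force: 80.3
```

Emit:
servo_tool(
  commands=[
    [1, 0.088, 0, 0.048, 0],
    [1, 0, 0, 0, 0],
    [1, 0, 0, 0, 0],
  ],
)

```text
time_s: 13.53
eef_pos: [0.5188, 0.1077, 0.1423]
eef_rot: [3.14, 0.015, 2.963]
wrist_force: [-1.1, -2.0, 12.4]
finger_gap: 0.0519
grip_force: 80.3
```

Emit:
servo_tool(
  commands=[
    [1, 0.088, 0, 0.048, 0],
    [1, 0, 0, 0, 0],
    [1, 0, 0, 0, 0],
  ],
)

```text
time_s: 13.78
eef_pos: [0.5178, 0.1083, 0.1417]
eef_rot: [3.139, 0.016, 2.963]
wrist_force: [0.3, -1.7, 14.5]
finger_gap: 0.0526
grip_force: 80.4
```

Emit:
servo_tool(
  commands=[
    [1, 0, 0, -0.08, 0],
    [1, 0.088, 0, 0.048, 0],
    [1, 0, 0, 0, 0],
    [1, 0, 0, 0, 0],
  ],
)

```text
time_s: 14.12
eef_pos: [0.5112, 0.1089, 0.1382]
eef_rot: [3.14, 0.006, 2.963]
wrist_force: [0.6, -0.3, 7.0]
finger_gap: 0.0524
grip_force: 79.6
```

Emit:
servo_tool(
  commands=[
    [1, 0.088, 0, 0.044, 0],
    [1, 0, 0, 0, 0],
    [1, 0, 0, 0, 0],
  ],
)

```text
time_s: 14.37
eef_pos: [0.5095, 0.1093, 0.1372]
eef_rot: [3.14, 0.006, 2.963]
wrist_force: [0.8, 1.0, 6.4]
finger_gap: 0.0522
grip_force: 79.6
```

```bash
python3 - <<'E'
from cell import r,eyes
import cv2
from h import *
s=r.get_state();print(s["time_s"],s["eef_pos"],s["eef_rot"],s["wrist_force"],s["torque"])
a=eyes.snapshot("wrist")
cv2.imwrite("pics/o.png",cv2.resize(a[130:360,90:490],None,fx=2,fy=2)[:,:,::-1])
E
```

```text
14.3667 [0.50949253 0.10925361 0.13723654] [3.14024364 0.00591148 2.96302931] [0.81998856 1.04329419 6.35922998] [-0.24944784 -0.61890037 -0.05365179]
```

View pics/o.png

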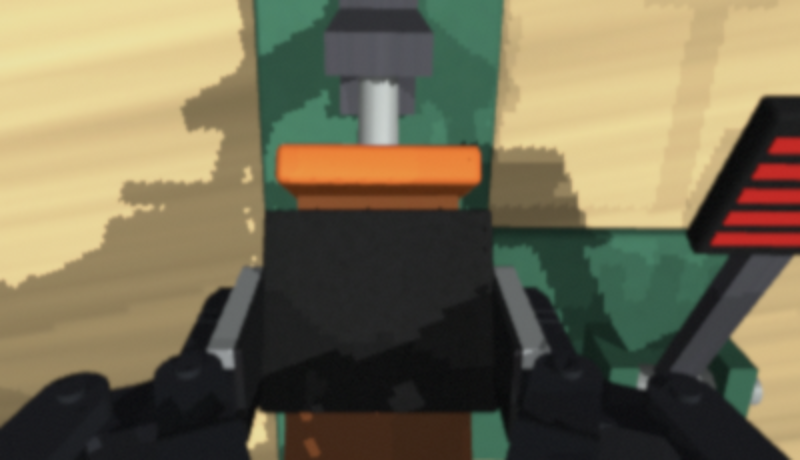

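The wrist view shows a small gap: the stop's near top edge is at row 185 and the heel block's back edge at row 210, and they are centred on each other. From here I'll track the stop's edge numerically.

```bash
cat > st.py <<'E'
from cell import r,eyes
import cv2
from h import *
from scipy.spatial.transform import Rotation as R
def stop():
    np.set_printoptions(precision=4,suppress=True)
    s=r.get_state();a=eyes.snapshot("wrist");m=eyes.camera_model("wrist")
    W=np.eye(4);W[:3,:3]=R.from_euler("xyz",s["eef_rot"]).as_matrix();W[:3,3]=s["eef_pos"];T=W@m["tool_from_camera"]
    h=cv2.cvtColor(a,cv2.COLOR_RGB2HSV)
    mk=(h[...,0]>5)&(h[...,0]<16)&(h[...,1]>170)&(h[...,2]>190)
    mk=cv2.morphologyEx(mk.astype(np.uint8),cv2.MORPH_OPEN,np.ones((5,5)))
    n,l,st,c=cv2.connectedComponentsWithStats(mk);i=1+np.argmax(st[1:,4]);x,y,w,hh,A=st[i]
    blk=[v for v in range(y+hh,y+hh+60) if a[v,270:290].mean()<50]
    print(s["time_s"],s["eef_pos"],s["eef_rot"],s["wrist_force"],"box",x,y,w,hh,A,"block row",blk[:1])
    e=np.array([.984,-.178,0])
    for z in (.122,):print("near/far edge world along e",[float(plane(m,x+w/2,v,z,T)@e-np.array([.5588,.0995,0])@e) for v in (y+hh,y)])
    print("block back along e",float(plane(m,280,blk[0],.115,T)@e-np.array([.5588,.0995,0])@e) if blk else None)
    return s
if __name__=="__main__": stop()
E
python3 st.py
```

```text
14.4167 [0.5095 0.1092 0.1372] [3.1403 0.0058 2.9631] [0.3192 0.9421 7.0803] box 229 203 101 19 1765 block row [224]
near/far edge world along e [-0.07844824877706202, -0.08826368865195966]
block back along e -0.07464131864369933
```

Emit:
servo_tool(
  commands=[
    [1, 0.088, 0, 0.044, 0],
    [1, 0, 0, 0, 0],
    [1, 0, 0, 0, 0],
  ],
)

```text
time_s: 14.72
eef_pos: [0.5076, 0.1096, 0.1362]
eef_rot: [3.14, 0.006, 2.963]
wrist_force: [0.7, -0.1, 6.1]
finger_gap: 0.052
grip_force: 79.6
```

```bash
python3 st.py
```

```text
14.7167 [0.5076 0.1096 0.1362] [3.1403 0.0057 2.9631] [ 0.7286 -0.1142  6.0908] box 229 207 101 18 1766 block row [235]
near/far edge world along e [-0.07910623744129691, -0.08841285589350956]
block back along e -0.07073478165909602
```

Emit:
servo_tool(
  commands=[
    [1, 0.088, 0, 0.046, 0],
    [1, 0, 0, 0, 0],
    [1, 0, 0, 0, 0],
  ],
)

```text
time_s: 15.02
eef_pos: [0.5062, 0.1098, 0.1354]
eef_rot: [3.14, 0.006, 2.963]
wrist_force: [0.4, -0.0, 6.2]
finger_gap: 0.0524
grip_force: 79.5
```

```bash
python3 st.py
```

```text
15.0167 [0.5062 0.1098 0.1354] [3.1402 0.0064 2.963 ] [ 0.4464 -0.0265  6.229 ] box 229 207 101 18 1757 block row [235]
near/far edge world along e [-0.08086187721319121, -0.09011707964870636]
block back along e -0.0725136633298436
```

Emit:
servo_tool(
  commands=[
    [1, 0.088, 0, 0.046, 0],
    [1, 0, 0, 0, 0],
    [1, 0, 0, 0, 0],
  ],
)

```text
time_s: 15.32
eef_pos: [0.5049, 0.1101, 0.1347]
eef_rot: [3.14, 0.007, 2.963]
wrist_force: [1.4, -0.8, 6.0]
finger_gap: 0.0522
grip_force: 79.5
```

```bash
python3 st.py
```

```text
15.3167 [0.5049 0.1101 0.1347] [3.1401 0.0073 2.963 ] [ 1.4356 -0.7895  5.9856] box 229 207 101 18 1752 block row [235]
near/far edge world along e [-0.08247968043028792, -0.09168857326709573]
block back along e -0.07414972816187254
```

The stop now moves with the heel, about 3.3 mm in by now. I'll push about 1 mm more, unload the normal force and let go.

Emit:
servo_tool(
  commands=[
    [1, 0.04, 0, 0.02, 0],
    [1, 0, 0, -0.04, 0],
    [1, 0, 0, 0, 0],
    [1, 0, 0, 0, 0],
  ],
)

```text
time_s: 15.7
eef_pos: [0.503, 0.1104, 0.1342]
eef_rot: [3.14, 0.004, 2.962]
wrist_force: [3.2, -0.2, 3.7]
finger_gap: 0.0523
grip_force: 79.1
```

Emit:
servo_tool(
  commands=[
    [0.35, 0, 0, 0, 0],
    [0.3, 0, 0, 0, 0],
    [0.2, 0, 0, 0, 0],
    [0, 0, 0, 0, 0],
    [0, 0, 0, 0, 0],
    [0, 0, 0, 0, 0],
    [0, 0, 0, 0, 0],
    [0, 0, 0, 0, 0],
  ],
)

```text
time_s: 16.37
eef_pos: [0.5009, 0.1101, 0.1333]
eef_rot: [-3.142, -0.0, 2.962]
wrist_force: [-0.2, -0.1, -0.9]
finger_gap: 0.0851
grip_force: 0.0
```

```bash
python3 st.py
```

```text
16.3667 [0.5009 0.1101 0.1333] [-3.1415 -0.0004  2.9624] [-0.2418 -0.1091 -0.8668] box 231 217 100 18 1707 block row [244]
near/far edge world along e [-0.08180614229577132, -0.09111799156400047]
block back along e -0.07378246421271362
```

Released, with the stop about 3 mm in. Now I'll back off upwards, close the fingers and go over the pedal.

Emit:
servo_tool(
  commands=[
    [0, 0, 0, -0.8, 0],
    [0, 0, 0, -0.8, 0],
    [0, 0, 0, -0.8, 0],
    [0, 0, 0, -0.8, 0],
    [0, 0.1, 0.937, 0, 0],
    [0, 0.1, 0.937, 0, 0],
    [1, 0.1, 0.937, 0, 0],
    [1, 0.1, 0.937, 0, 0],
    [1, 0.1, 0.937, 0, 0],
    [1, 0.1, 0.937, 0, 0],
    [1, 0.1, 0.937, 0, 0],
    [1, 0, 0, 0, 0],
    [1, 0, 0, 0, 0],
    [1, 0, 0, 0, 0],
    [1, 0, 0, 0, 0],
    [1, 0, 0, 0, 0],
  ],
)

```text
time_s: 17.75
eef_pos: [0.5105, 0.2407, 0.1973]
eef_rot: [-3.141, -0.0, 2.961]
wrist_force: [-0.1, 0.0, -0.1]
finger_gap: 0.0001
grip_force: 0.0
```

```bash
python3 - <<'E'
from cell import r,eyes
import cv2
from h import *
s=r.get_state();print(s["time_s"],s["eef_pos"],s["eef_rot"],s["finger_gap"])
b=eyes.snapshot("scene");a=eyes.snapshot("top")
cv2.imwrite("pics/p_s.png",b[:,:,::-1]);cv2.imwrite("pics/p_t.png",a[:,:,::-1])
cv2.imwrite("pics/p.png",np.hstack([cv2.resize(b[120:280,270:390],None,fx=3.2,fy=3.2),cv2.resize(a[150:310,185:305],None,fx=3.2,fy=3.2)])[:,:,::-1])
E
```

```text
17.75 [0.51054104 0.24071155 0.19726872] [-3.14113363e+00 -2.51947803e-04  2.96140643e+00] 0.00012959168409769207
```

View pics/p.png

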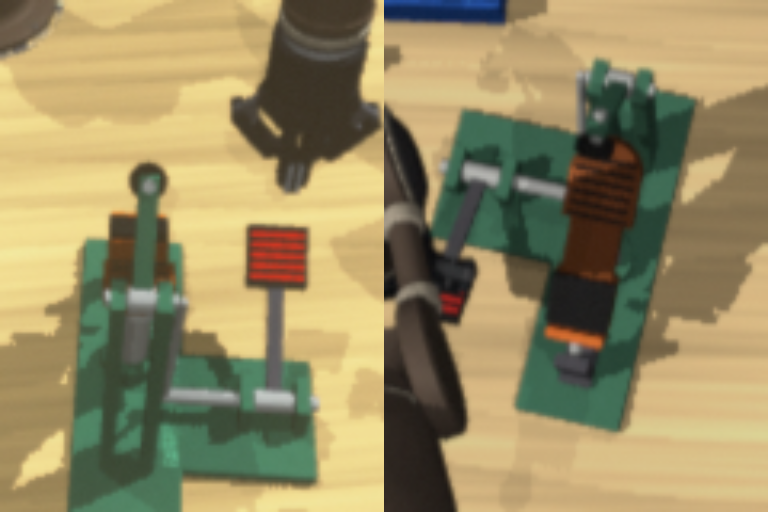

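The sole lies flat and centred on the last against the stop, with the press pad above its toe and the closed fingers over the pedal pad at (277,256). Now I'll press the pedal.

Emit:
servo_tool(
  commands=[
    [1, 0, 0, 1, 0],
    [1, 0, 0, 1, 0],
    [1, 0, 0, 1, 0],
    [1, 0, 0, 1, 0],
    [1, 0, 0, 0.4, 0],
    [1, 0, 0, 0.4, 0],
    [1, 0, 0, 0.4, 0],
    [1, 0, 0, 0, 0],
  ],
)

```text
time_s: 18.52
eef_pos: [0.511, 0.2416, 0.0929]
eef_rot: [3.141, 0.001, 2.962]
wrist_force: [0.3, -0.5, 1.7]
finger_gap: -0.0
grip_force: 1.3
```

Emit:
servo_tool(
  commands=[
    [1, 0, 0, 0.35, 0],
    [1, 0, 0, 0.35, 0],
    [1, 0, 0, 0.35, 0],
    [1, 0, 0, 0.25, 0],
    [1, 0, 0, 0, 0],
  ],
)

```text
time_s: 18.93
eef_pos: [0.5105, 0.2422, 0.0674]
eef_rot: [3.141, -0.0, 2.962]
wrist_force: [-3.0, 1.9, 4.3]
finger_gap: -0.0003
grip_force: 2.3
```

Emit:
servo_tool(
  commands=[
    [1, 0, 0, 0.2, 0],
    [1, 0, 0, 0.2, 0],
    [1, 0, 0, 0, 0],
  ],
)

```text
time_s: 19.18
eef_pos: [0.5106, 0.2423, 0.0604]
eef_rot: [3.141, -0.001, 2.962]
wrist_force: [-5.2, 1.4, 10.5]
finger_gap: -0.0002
grip_force: 5.0
```

Emit:
servo_tool(
  commands=[
    [1, 0, 0, 0.15, 0],
    [1, 0, 0, 0.1, 0],
    [1, 0, 0, 0, 0],
  ],
)

```text
time_s: 19.43
eef_pos: [0.5106, 0.2424, 0.0588]
eef_rot: [-3.141, -0.002, 2.962]
wrist_force: [-10.5, -0.7, 25.4]
finger_gap: -0.0001
grip_force: 12.8
```

Emit:
servo_tool(
  commands=[
    [1, 0, 0, 0.03, 0],
    [1, 0, 0, 0, 0],
    [1, 0, 0, 0, 0],
    [1, 0, 0, 0, 0],
    [1, 0, 0, 0, 0],
    [1, 0, 0, 0, 0],
  ],
)

```text
time_s: 19.93
eef_pos: [0.5106, 0.2424, 0.0587]
eef_rot: [-3.142, -0.002, 2.962]
wrist_force: [-11.4, -1.0, 28.7]
finger_gap: 0.0
grip_force: 14.2
```

```bash
python3 - <<'E'
from cell import eyes
import cv2,numpy as np
b=eyes.snapshot("scene")[:,:,::-1];cv2.imwrite("pics/q_s.png",b);o=cv2.imread("pics/p_s.png")
d=(np.abs(b.astype(int)-o).sum(2)>60)
# darkest blob near old pad (316,176) and the changed area about the last
print("old pad grey",o[172:181,311:322].mean(),"now",b[172:181,311:322].mean())
v,u=np.nonzero(d[160:240,295:335]);print(len(u),u.min()+295,u.max()+295,v.min()+160,v.max()+160)
h=cv2.cvtColor(b,cv2.COLOR_BGR2HSV);mk=(h[...,2]<45);v,u=np.nonzero(mk[160:240,300:335]);print("dark",u.mean()+300,v.mean()+160,len(u))
E
```

```text
old pad grey 88.45791245791246 now 197.22895622895624
355 295 334 170 236
dark nan nan 0<stdin>:8: RuntimeWarning: Mean of empty slice.
  ret = ret.dtype.type(ret / rcount)
```

The pedal is at its stop and the press arm is down. I'll come up gently so the pedal follows the fingers.

Emit:
servo_tool(
  commands=[
    [1, 0, 0, -0.2, 0],
    [1, 0, 0, -0.25, 0],
    [1, 0, 0, -0.3, 0],
    [1, 0, 0, -0.3, 0],
    [1, 0, 0, -0.3, 0],
    [1, 0, 0, -0.3, 0],
    [1, 0, 0, -0.3, 0],
    [1, 0, 0, -0.3, 0],
    [1, 0, 0, -0.3, 0],
    [1, 0, 0, -0.4, 0],
    [1, 0, 0, -0.8, 0],
    [1, 0, 0, -1, 0],
    [1, 0, 0, -1, 0],
    [1, 0, 0, -1, 0],
    [1, 0, 0, 0, 0],
    [1, 0, 0, 0, 0],
    [1, 0, 0, 0, 0],
    [1, 0, 0, 0, 0],
    [1, 0, 0, 0, 0],
  ],
)

```text
time_s: 21.57
eef_pos: [0.5092, 0.2412, 0.1869]
eef_rot: [-3.14, -0.003, 2.962]
wrist_force: [-0.1, 0.3, -0.3]
finger_gap: -0.0001
grip_force: 0.0
```

```bash
python3 - <<'E'
from cell import eyes,r
import cv2,numpy as np
print(r.get_state()["eef_pos"])
for n,f,(x,y,w,h) in [("scene","p_s",(295,160,75,90)),("top","p_t",(240,165,50,115))]:
    b=eyes.snapshot(n)[:,:,::-1];o=cv2.imread(f"pics/{f}.png");d=np.abs(b.astype(int)-o).sum(2)[y:y+h,x:x+w]
    q=cv2.imread("pics/q_s.png");
    print(n,"changed px",(d>60).sum(),"max",d.max(), "while pressed",(np.abs(q.astype(int)-o).sum(2)[y:y+h,x:x+w]>60).sum() if n=="scene" else "")
    v,u=np.nonzero(d>60)
    if len(u): print(sorted(set(zip((u+x).tolist(),(v+y).tolist())))[::max(1,len(u)//15)])
    # red pedal, orange
    hs=cv2.cvtColor(b.copy(),cv2.COLOR_BGR2HSV);ho=cv2.cvtColor(o,cv2.COLOR_BGR2HSV)
    for t in (hs,ho):
        mk=((t[...,0]>5)&(t[...,0]<16)&(t[...,1]>190)&(t[...,2]>170))[y:y+h,x:x+w];v,u=np.nonzero(mk);print("orange",len(u),u.mean()+x,v.mean()+y)
        mk=(((t[...,0]<6)|(t[...,0]>174))&(t[...,1]>150)&(t[...,2]>90))[185:220,340:375];v,u=np.nonzero(mk);print("red",len(u),v.mean()+185 if len(u) else 0)
E
```

```text
[0.50924962 0.24117741 0.18691474]
scene changed px 169 max 351 while pressed 2005
[(308, 187), (311, 242), (343, 160), (346, 162), (348, 164), (350, 167), (352, 161), (353, 171), (355, 163), (356, 170), (357, 161), (358, 181), (361, 172), (363, 171), (365, 177), (369, 169)]
orange 3 309.0 187.0
red 197 199.39086294416245
orange 0 nan nan
red 198 199.3939393939394
top changed px 32 max 156 while pressed 
[(247, 205), (248, 205), (249, 205), (261, 199), (262, 199), (265, 215), (274, 230), (277, 214), (280, 211), (281, 211), (282, 209), (283, 208), (283, 210), (284, 209), (285, 208), (286, 208)]
orange 31 245.8709677419355 255.1290322580645
red 3 187.0
orange 30 245.86666666666667 255.16666666666669
red 2 187.5<stdin>:13: RuntimeWarning: Mean of empty slice.
  ret = ret.dtype.type(ret / rcount)
```

The pedal is fully back up, and the sole and stop have not moved. I'm handing in.

```bash
python3 -c "
from cell import hand_in
print(hand_in())"
```

```text
the job is handed in; nothing more can be done
None
```

The job is handed in: the sole lies flat and centred on the last with its heel about 3 mm into the stop, the pedal went down to its stop and came all the way back up, and the sole stayed in place; the tin, jar and dauber were not touched.

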